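# Hold the right set-screw lever on the spindle's flat in the setting jig

## Robot

A 6-joint arm with a two-finger parallel gripper is mounted at the origin on the work surface; the furniture and walls round the work are solid. World frame = base frame: x ahead of the robot, y to its left, z up, the work surface at z = 0. Lengths are in m, angles in degrees, forces in N, time in s.
With the tool pointing down it reaches from about 0.3 to 0.775 m from the base axis. Payload 14.6 kg.
Tool frame: the origin (TCP) lies on the centre line of the jaws, within the pads' length; the fingertips stand 22 mm ahead of it and the grasp point (between the pads) lies 3 mm ahead of it; z points along the fingers, y is the line along which they close (so a half turn about z gives the same grasp; the last joint's range is limited). The gripper opens to 94 mm and grips with 3 to 60 N. Pads are 16 mm wide; open, the fingers measure 119 mm over their backs; the gripper's body (75 mm by 177 mm) begins 78 mm behind the grasp point.
Start: joints at [-77.556, 17.183, 87.147, -0, 75.671, -3.816], TCP at [0.154, -0.528, 0.227] pointing down, gripper open.
Joint ranges: [-173.82, 173.82], [-45.26, 126.66], [13.44, 144.39], [-59.66, 239.66], [0, 175.72], [-146.38, 146.38]. Speed limits (degrees/s): [127.2, 127.2, 147.25, 180, 180, 180].

## Interface

Orientations are given as a 3x3 rotation matrix whose columns are the frame's x, y, z axes.
In Python, from plant import env gives the robot as it stands.
- The arm moves only by the tool carry_out, never from a script. Its argument "rows" is a list of rows, each an object with "xyz": the shift along the tool's x, y, z in mm, a list of three; "twist": the turn, a rotation vector about the tool's x, y, z in degrees, a list of three; "claw": the gripper command: -1 is fully open, 1 is shut, values between are in proportion. A call has exactly 10 rows; each row shifts and turns the commanded pose from where the row before left it, along the tool's axes as they then stand; what a row does not reach is not made up. A row lasts 1/10 s, in which the tool goes at most 50 mm and 8.59 degrees, less where a joint would pass 70% of its speed; a pose out of reach is approached as far as the arm can. A call is refused whole if a number of a shift passes 50 or a number of a turn 8.59, either way. A call with a gripper value outside its range is refused whole. The fingers move at their own pace and stop on an object; "newtons" is the grip in N (left out, the last holds). Time passes only in rows, so rows that do not move let the fingers close, or fill a call up. It gives the time, the measured TCP pose, the force, the opening and the grip force at its end, in the units of the state.
- env.state(): the state, without advancing time (a new reading comes with each control period).
- env.grab_frame(name): name is "scene" or "side" or "wrist"; returns the picture (480x640x3 uint8, blue, green, red); there is no depth.
- env.camera_info(name): a dict with "fx", "fy", "cx", "cy" (pixels), "R" (3x3) and "t" (3): a world point X has camera coordinates R X + t; the wrist camera has in their place "hand_eye" (4x4, takes a point from camera to tool coordinates, whose origin is the TCP and whose axes are the flange's). Camera axes: x right, y down, z forward; pixel columns grow to the right and rows downward; lengths in m; the calibration is good to about 2 mm. A picture is of the moment at which its call begins: read the wrist's pose just before it. camera_info takes no time and is no camera call.
- env.hand_in(): hands the job in; it is judged then, once.
The state is a dict: "time": time; "joint_pos": joint angles; "dq": joint speeds; "tau": joint torques, N m; "ee_pos": TCP position; "tool_rot": TCP orientation; "wrist_force": force on the tool from outside, world axes, zero at the start; "wrist_torque": the same for the moment, N m; "finger_gap": finger opening in m; "grasp_force": force on a finger pad.
Only numpy, scipy, OpenCV 4.12 (cv2) and the standard library are available. Lean on these libraries where they do the work, as an engineer would, in place of code of your own. Each camera call takes 0.05 s, during which the arm holds its last target. There are 200 camera calls.

## Task

One of the two loose steel levers is to be set-screwed to the spindle of the setting jig: the one whose arm tip comes into the slot of the post when its boss is on the spindle (the post may be pegged near for the short lever or far for the long one). Turn the spindle between your fingers until you feel the flat under one of them and the flat faces squarely away from the post; then slip that lever on from above without forcing it, screw to the flat and arm tip in the slot, until the top of the boss is flush with the spindle's end, and finish still holding it there so that a colleague can tighten the screw. Leave the other lever and everything else where it lies.

Things in the scene. Friction and masses are not known exactly. Their poses are not given: they have to be found in the camera images.
- jig: the setting jig, fixed: aluminium base plate 96 mm (x) by 170 mm (y) by 12 mm with a round dark bearing housing in its middle (68 mm wide to 19 mm above the bench, 46 mm wide to 38 mm), from which the spindle stands up. Origin: on the spindle axis at bench level; y runs along the plate through both post seats
- spindle_end (a point): centre of the upright steel spindle's top end, 86 mm above the bench. Spindle: 16 mm thick, 48 mm out of the housing, end chamfered 2.5 mm; one flat 3 mm deep over its top 34 mm (13 mm across there, felt as a smaller finger opening). Turns about z either way, stiffly (0.06 N m), and stays where left. +x points out of the flat
- post: slotted steel post, fixed in one of two seats: 60 mm from the spindle axis on the jig's -y side or 82 mm on its +y side (a 5 mm high plug closes the other). 34 mm (x) by 12 mm (y), top 78 mm above the bench. Slot along its y, towards the spindle: 14 mm wide, flared to 22 at the top, floor 48 mm above the bench. Origin: its foot's centre, 12 mm above the bench
- short_lever: the shorter steel lever lying flat: boss 34 mm wide, 20 mm high, upright 18 mm through bore, two flats 30 mm apart on its +y and -y sides; a straight arm 10 mm wide, 7 mm thick, level with the boss's underside, points along +x to a rounded tip 60 mm from the bore axis. A dark set-screw sits in the boss, on the side away from the arm (-x). About 0.12 kg. Origin: on the bore axis at the underside
- long_lever: the longer steel lever lying flat: boss 34 mm wide, 20 mm high, upright 18 mm through bore, two flats 30 mm apart on its +y and -y sides; a straight arm 10 mm wide, 7 mm thick, level with the boss's underside, points along +x to a rounded tip 82 mm from the bore axis. A dark set-screw sits in the boss, on the side away from the arm (-x). About 0.12 kg. Origin: on the bore axis at the underside
- short_lever_top (a point): the short lever: centre of the bore at the boss's top face, 20 mm above the underside; the bore is chamfered 2.5 mm at the underside
- short_lever_screw (a point): the short lever: outer end of its 5 mm set-screw, 18.5 mm from the bore axis, 10 mm above the underside. The screw's inner point stands into the bore, to 6 mm from the bore axis, so the boss passes over the spindle only while the spindle's flat is behind the screw (within about 18 degrees)
- short_lever_tip (a point): the short lever: centre of the rounded arm tip, 60 mm from the bore axis
- long_lever_top (a point): the long lever: centre of the bore at the boss's top face, 20 mm above the underside; the bore is chamfered 2.5 mm at the underside
- long_lever_screw (a point): the long lever: outer end of its 5 mm set-screw, 18.5 mm from the bore axis, 10 mm above the underside. The screw's inner point stands into the bore, to 6 mm from the bore axis, so the boss passes over the spindle only while the spindle's flat is behind the screw (within about 18 degrees)
- long_lever_tip (a point): the long lever: centre of the rounded arm tip, 82 mm from the bore axis
- v_block: bystander: grey steel V-block 50 x 40 x 30 mm
- brass_plug_5: bystander: brass plug gauge, 23 mm wide, 40 mm high, standing
- brass_plug_6: bystander: brass plug gauge, 24 mm wide, 44 mm high, standing

How it is judged:
By the outcome, as a careful person would: the job done as asked, in the order asked, and still so for the second after the job is handed in, while the arm keeps its last pose, push and grip.
It also fails if it takes over 64 s, if anything falls off the work surface, if the arm or the gripper's body presses on something with over 40 N, if the wrist force passes 120 N, or if a joint passes its speed limit or range.

## Working session

There is one attempt and no reset: what is moved stays moved. The work goes in short steps, Python scripts to look and compute and a tool call to move; the robot and the scene stay as the last step left them, time stands still between calls to the robot, and variables do not carry over. Pictures are saved under pics/ and viewed, at most 10 in all, crops included, and the job is handed in when it is done.

Besides the shell and the picture viewer there is one more tool, called by a JSON object that holds its "fn" and its "kwargs", one argument or row to a line. carry_out: Moves the arm, as the interface text tells. Its arguments: {"type":"object","properties":{"rows":{"type":"array"},"newtons":{"type":"number"}},"required":["rows"]}

```bash
mkdir -p pics; ls; python3 - <<'E'
from plant import env
import cv2
for n in("scene","side"):
    im=env.grab_frame(n); cv2.imwrite(f"pics/{n}0.png",im)
    c=env.camera_info(n);print(n,c)
cv2.imwrite("pics/wrist0.png",env.grab_frame("wrist"));print(env.camera_info("wrist"));print(env.state())
E
```

```text
pics
scene {'fx': 585.4715349919172, 'fy': 585.4715349919172, 'cx': 318.6017116520149, 'cy': 234.72041084415193, 'R': array([[-0.16714149,  0.98582581, -0.01453267],
       [ 0.53099135,  0.07758751, -0.84381773],
       [-0.83072974, -0.14875367, -0.53643307]]), 't': array([ 0.41190083, -0.16032598,  1.39854457])}
side {'fx': 494.1534350342472, 'fy': 494.1534350342472, 'cx': 320.07873102270497, 'cy': 240.04038347682243, 'R': array([[ 0.9163926 , -0.39963992,  0.02263923],
       [-0.16356184, -0.42547619, -0.89006603],
       [ 0.36533837,  0.81194701, -0.45526907]]), 't': array([-5.60447428e-01,  8.01970596e-05,  9.86151412e-01])}
{'fx': 371.78698791784745, 'fy': 371.78698791784745, 'cx': 317.16867558803636, 'cy': 242.5741854391568, 'hand_eye': array([[-7.16541406e-04, -9.57748242e-01, -2.87607009e-01,
         8.35608856e-02],
       [ 9.99999736e-01, -6.50881981e-04, -3.23914719e-04,
        -9.71975387e-04],
       [ 1.23030533e-04, -2.87607165e-01,  9.57748455e-01,
        -1.57756230e-01],
       [ 0.00000000e+00,  0.00000000e+00,  0.00000000e+00,
         1.00000000e+00]])}
{'time': 0.15, 'joint_pos': array([-7.75563852e+01,  1.72109160e+01,  8.71700518e+01,  4.16432349e-05,
        7.56701940e+01, -3.81577286e+00]), 'dq': array([ 0.04604989,  0.04676661, -0.15268564,  0.07042171, -0.03840967,
       -0.10824221]), 'tau': array([ 2.35601165e-04, -5.31961942e+01, -3.52821279e+01,  7.08400179e-02,
        2.36436690e-02, -7.32180320e-05]), 'ee_pos': array([ 0.15395507, -0.52783988,  0.22700711]), 'tool_rot': array([[ 9.60004049e-01,  2.79986052e-01, -1.91722360e-04],
       [ 2.79986111e-01, -9.60003655e-01,  8.72117260e-04],
       [ 6.01265023e-05, -8.90915699e-04, -9.99999601e-01]]), 'wrist_force': array([-1.04442004, -0.65319668,  0.30123049]), 'wrist_torque': array([ 0.04149931,  0.0205318 , -0.00556171]), 'grasp_force': 0.0, 'finger_gap': 0.09374323009882489}
```

View pics/scene0.png

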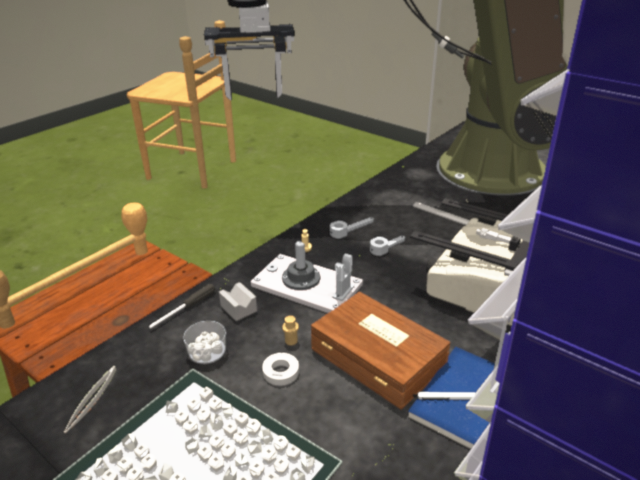

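View pics/side0.png

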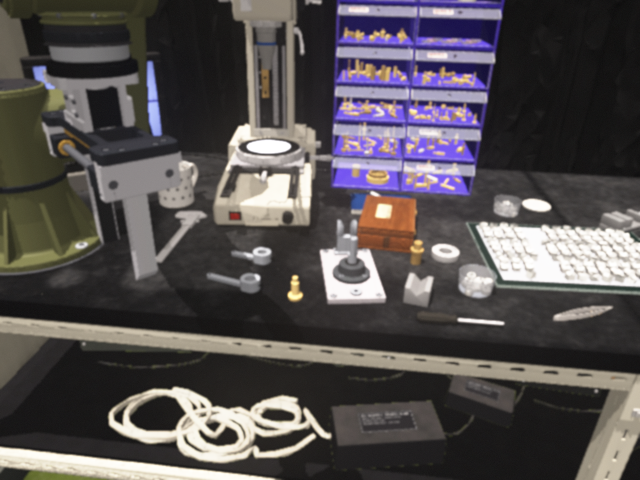

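The scene picture shows the jig near (305,282), its post on the right near (343,278), and two levers near (345,228) and (385,244). The side picture shows the jig near (352,270) with the post behind the spindle, and the levers' bosses at (262,256) and (250,283). I'll enlarge both.

```bash
python3 - <<'E'
import cv2,numpy as np
a=cv2.imread("pics/scene0.png")[200:320,240:420]
b=cv2.imread("pics/side0.png")[205:315,200:400]
cv2.imwrite("pics/cA.png",cv2.resize(a,None,fx=4.4,fy=4.4,interpolation=cv2.INTER_CUBIC))
cv2.imwrite("pics/cB.png",cv2.resize(b,None,fx=4,fy=4,interpolation=cv2.INTER_CUBIC))
E
```

```text
(no output)
```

View pics/cA.png

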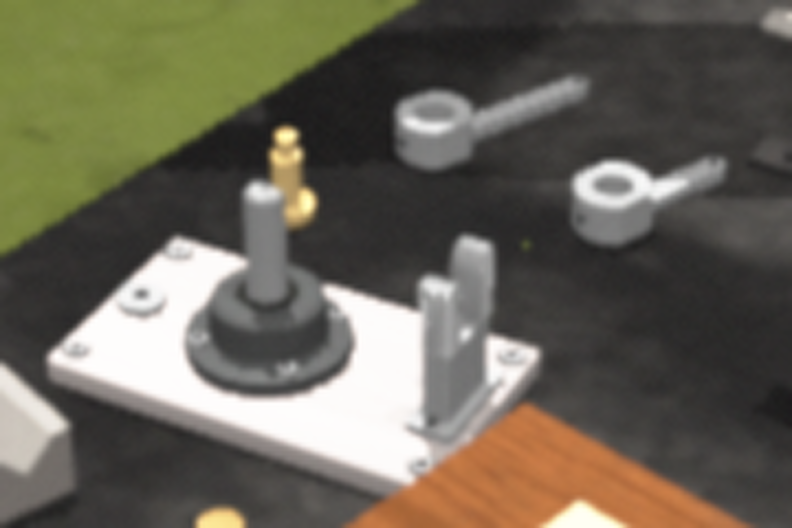

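View pics/cB.png

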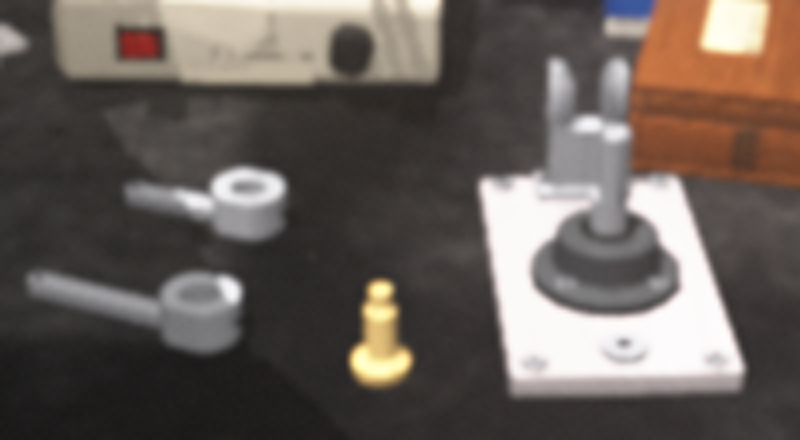

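The enlarged crops give these pixel readings:
- **Scene crop:** spindle end (263,188), seat plug (142,297), long boss (435,108) with tip (580,88), short boss (613,183) with tip (715,165).
- **Side crop:** spindle (614,133), plug (625,343), long boss (203,292), short boss (249,186), post prongs (561,62) and (613,62).

```bash
cat > h.py <<'E'
import numpy as np
from plant import env
def ray(n,uv,st=None):
    c=env.camera_info(n)
    d=np.array([(uv[0]-c['cx'])/c['fx'],(uv[1]-c['cy'])/c['fy'],1.])
    if n=='wrist':
        H=np.array(c['hand_eye']);R=np.array(st['tool_rot']);p=np.array(st['ee_pos'])
        return p+R@H[:3,3],R@H[:3,:3]@d
    R=np.array(c['R']);return -R.T@np.array(c['t']),R.T@d
def onz(n,uv,z,st=None):
    o,d=ray(n,uv,st);return o+d*(z-o[2])/d[2]
E
python3 - <<'E'
from h import *
np.set_printoptions(precision=4,suppress=True)
S=lambda u,v:(240+u/4.4,200+v/4.4)
D=lambda u,v:(200+u/4,205+v/4)
P={'spindle':((263,188),(614,133),.086),'plug':((142,297),(625,343),.017),'long':((435,108),(203,292),.02),'longtip':((580,88),(38,278),.005),'short':((613,183),(249,186),.02),'stip':((715,165),(135,190),.005)}
for k,(a,b,z) in P.items(): print(k,onz('scene',S(*a),z),onz('side',D(*b),z))
for p in [(178,238),(540,350),(50,360)]: print('cs',onz('scene',S(*p),.012))
for p in [(483,180),(680,178),(741,378),(512,390)]: print('cd',onz('side',D(*p),.012))
for p in [(435,282),(476,240)]: print('post s',onz('scene',S(*p),.078))
for p in [(561,62),(613,62)]: print('post d',onz('side',D(*p),.078))
E
```

```text
spindle [ 0.5165 -0.3609  0.086 ] [ 0.5102 -0.3687  0.086 ]
plug [ 0.4991 -0.4162  0.017 ] [ 0.4925 -0.4215  0.017 ]
long [ 0.3427 -0.319   0.02  ] [ 0.3413 -0.3242  0.02  ]
longtip [ 0.2912 -0.2584  0.005 ] [ 0.2835 -0.2625  0.005 ]
short [ 0.3924 -0.2356  0.02  ] [ 0.3881 -0.2411  0.02  ]
stip [ 0.3483 -0.1937  0.005 ] [ 0.344  -0.1987  0.005 ]
cs [ 0.4487 -0.413   0.012 ]
cs [ 0.5041 -0.2549  0.012 ]
cs [ 0.539 -0.444  0.012]
cd [ 0.4986 -0.2616  0.012 ]
cd [ 0.5885 -0.2942  0.012 ]
cd [ 0.5284 -0.4554  0.012 ]
cd [ 0.4381 -0.4288  0.012 ]
post s [ 0.5567 -0.2894  0.078 ]
post s [ 0.5277 -0.278   0.078 ]
post d [ 0.528  -0.2809  0.078 ]
post d [ 0.5506 -0.2894  0.078 ]
```

The post is in the far (+y) seat: the plug sits about 58 mm from the spindle and the post about 84 mm. So the long lever is the one to use. I'll move over the spindle to look from near.

{"fn": "carry_out", "kwargs": {
  "rows": [
    {"xyz": [35,-5,3],"twist": [0,0,0],"claw": -1},
    {"xyz": [39,-5.6,6],"twist": [0,0,0],"claw": -1},
    {"xyz": [39,-5.6,6],"twist": [0,0,0],"claw": -1},
    {"xyz": [39,-5.6,7],"twist": [0,0,0],"claw": -1},
    {"xyz": [39,-5.6,7],"twist": [0,0,0],"claw": -1},
    {"xyz": [39,-5.6,7],"twist": [0,0,0],"claw": -1},
    {"xyz": [39,-5.6,7],"twist": [0,0,0],"claw": -1},
    {"xyz": [39,-5.6,7],"twist": [0,0,0],"claw": -1},
    {"xyz": [39,-5.6,6],"twist": [0,0,0],"claw": -1},
    {"xyz": [39,-5.6,6],"twist": [0,0,0],"claw": -1}
  ],
  "newtons": 20
}}

```text
time: 1.15
ee_pos: [0.5104, -0.3657, 0.1649]
tool_rot: [[0.96, 0.28, -0.0], [0.28, -0.96, 0.0], [-0.0, -0.0, -1.0]]
wrist_force: [-0.0, -0.2, -0.3]
finger_gap: 0.0938
grasp_force: 0.0
```

```bash
python3 - <<'E'
from h import *
import cv2,pickle
s=env.state(); im=env.grab_frame("wrist"); cv2.imwrite("pics/w1.png",im); pickle.dump(s,open("w1.pkl","wb"))
print(s['time'],s['ee_pos'],s['tool_rot'])
E
```

```text
1.15 [ 0.51035237 -0.36572925  0.16490161] [[ 9.59991030e-01  2.80030399e-01 -4.44582852e-04]
 [ 2.80030550e-01 -9.59991035e-01  3.22479287e-04]
 [-3.36491549e-04 -4.34074003e-04 -9.99999849e-01]]
```

View pics/w1.png

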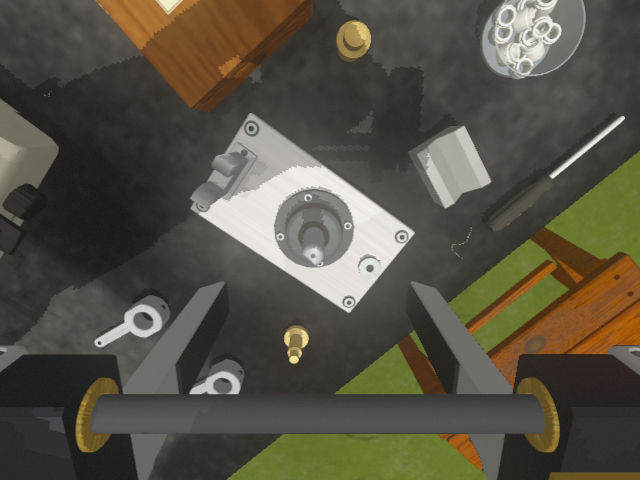

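The wrist view shows the spindle end at about (314,257), the short lever at (146,318) and the long lever's boss at (221,380), partly hidden by a finger. I'll enlarge the spindle end and the levers.

```bash
python3 - <<'E'
import cv2,numpy as np
im=cv2.imread("pics/w1.png")
a=cv2.resize(im[232:282,289:339],(600,600),interpolation=cv2.INTER_CUBIC)
cv2.imwrite("pics/c1.png",a)
E
```

```text
(no output)
```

View pics/c1.png

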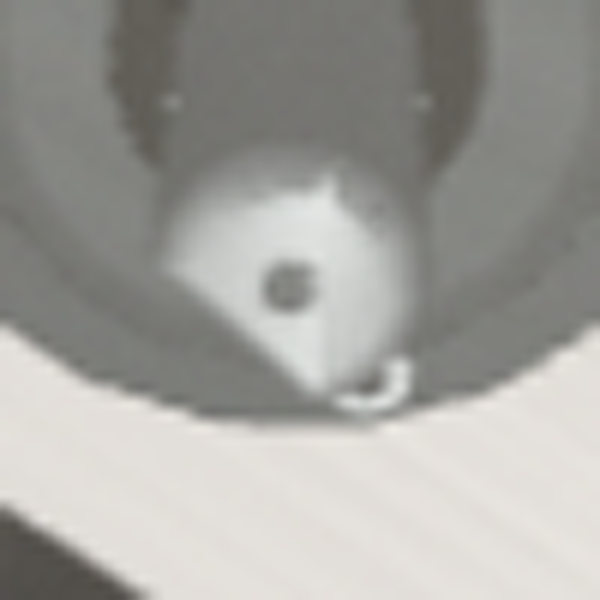

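The end dimple is at (290,287) in the crop. The flat's edge runs from (172,265) to (318,395), so the flat faces lower left.

```bash
python3 - <<'E'
from h import *
import pickle
np.set_printoptions(precision=4,suppress=True)
s=pickle.load(open("w1.pkl","rb"))
W=lambda u,v,z:onz('wrist',(u,v),z,s)
C=lambda u,v:(289+u/12,232+v/12)
c=W(*C(290,287),.086);a=W(*C(172,265),.086);b=W(*C(318,395),.086)
ang=lambda d:np.degrees(np.arctan2(d[1],d[0]))
m=(a+b)/2;d=b-a;n=np.array([d[1],-d[0]]); n*=np.sign(n@(m-c)[:2])
print('spindle',c,'flat corners',a,b,'normal',ang(n),np.linalg.norm(d),ang(m-c))
p=W(369,266,.017);print('plug',p,ang(c-p),np.linalg.norm((c-p)[:2]))
q=[W(u,v,.012) for u,v in[(252,113),(414,233),(349,312),(191,208)]]
print(q,[ang(q[i]-q[(i+1)%4]) for i in range(4)],sum(q)/4)
print('long',W(221,380,.02),'short',W(146,318,.02))
E
```

```text
spindle [ 0.5123 -0.3612  0.086 ] flat corners [ 0.5117 -0.3545  0.086 ] [ 0.5065 -0.3645  0.086 ] normal 152.75465683741035 0.011232436125973227 151.78135471171328
plug [ 0.4942 -0.4165  0.017 ] 71.891123299994 0.058122721975380875
[array([ 0.5889, -0.2881,  0.012 ]), array([ 0.5324, -0.4454,  0.012 ]), array([ 0.4445, -0.4143,  0.012 ]), array([ 0.5001, -0.256 ,  0.012 ])] [np.float64(70.2512017759714), np.float64(-19.490080875158043), np.float64(-109.34866698600824), np.float64(160.09531801946952)] [ 0.5165 -0.351   0.012 ]
long [ 0.3455 -0.3167  0.02  ] short [ 0.3912 -0.2378  0.02  ]
```

{"fn": "carry_out", "kwargs": {
  "rows": [
    {"xyz": [3.5,-3.6,0],"twist": [0,0,-7.7],"claw": -1},
    {"xyz": [0,0,0],"twist": [0,0,-7.7],"claw": -0.4},
    {"xyz": [0,0,11],"twist": [0,0,-7.7],"claw": -0.4},
    {"xyz": [0,0,11],"twist": [0,0,-7.7],"claw": -0.4},
    {"xyz": [0,0,11],"twist": [0,0,-7.7],"claw": -0.4},
    {"xyz": [0,0,11],"twist": [0,0,-7.7],"claw": -0.4},
    {"xyz": [0,0,11],"twist": [0,0,0],"claw": -0.4},
    {"xyz": [0,0,11],"twist": [0,0,0],"claw": -0.4},
    {"xyz": [0,0,11],"twist": [0,0,0],"claw": -0.4},
    {"xyz": [0,0,11],"twist": [0,0,0],"claw": -0.4}
  ],
  "newtons": 10
}}

```text
time: 2.2
ee_pos: [0.5114, -0.3623, 0.0766]
tool_rot: [[0.464, 0.886, -0.0], [0.886, -0.464, 0.0], [0.0, -0.0, -1.0]]
wrist_force: [0.5, -0.1, -0.6]
finger_gap: 0.0657
grasp_force: 0.0
```

{"fn": "carry_out", "kwargs": {
  "rows": [
    {"xyz": [0,0,0],"twist": [0,0,0],"claw": 0.3},
    {"xyz": [0,0,0],"twist": [0,0,0],"claw": 0.5},
    {"xyz": [0,0,0],"twist": [0,0,0],"claw": 0.6},
    {"xyz": [0,0,0],"twist": [0,0,0],"claw": 0.7},
    {"xyz": [0,0,0],"twist": [0,0,0],"claw": 0.8},
    {"xyz": [0,0,0],"twist": [0,0,0],"claw": 0.9},
    {"xyz": [0,0,0],"twist": [0,0,0],"claw": 1},
    {"xyz": [0,0,0],"twist": [0,0,0],"claw": 1},
    {"xyz": [0,0,0],"twist": [0,0,0],"claw": 1},
    {"xyz": [0,0,0],"twist": [0,0,0],"claw": 1}
  ],
  "newtons": 10
}}

```text
time: 3.2
ee_pos: [0.5134, -0.3634, 0.0778]
tool_rot: [[0.462, 0.887, 0.006], [0.887, -0.462, -0.004], [-0.001, 0.007, -1.0]]
wrist_force: [18.4, -10.0, -9.2]
finger_gap: 0.0133
grasp_force: 10.0
```

The flat is felt: the opening is 13.3 mm. I'll ease the side load, then turn about the spindle axis by +98°.

{"fn": "carry_out", "kwargs": {
  "rows": [
    {"xyz": [0,1,0],"twist": [0,0,0],"claw": 1},
    {"xyz": [0,1,0],"twist": [0,0,0],"claw": 1},
    {"xyz": [0.2,0,0],"twist": [0,0,-7],"claw": 1},
    {"xyz": [0.2,0,0],"twist": [0,0,-7],"claw": 1},
    {"xyz": [0.2,0,0],"twist": [0,0,-7],"claw": 1},
    {"xyz": [0.2,0,0],"twist": [0,0,-7],"claw": 1},
    {"xyz": [0.2,0,0],"twist": [0,0,-7],"claw": 1},
    {"xyz": [0.2,0,0],"twist": [0,0,-7],"claw": 1},
    {"xyz": [0.2,0,0],"twist": [0,0,-7],"claw": 1},
    {"xyz": [0,0,0],"twist": [0,0,0],"claw": 1}
  ],
  "newtons": 30
}}

```text
time: 4.2
ee_pos: [0.5152, -0.3624, 0.0778]
tool_rot: [[-0.37, 0.929, 0.005], [0.929, 0.37, -0.002], [-0.004, 0.004, -1.0]]
wrist_force: [16.0, -5.6, -7.7]
finger_gap: 0.0126
grasp_force: 30.0
```

{"fn": "carry_out", "kwargs": {
  "rows": [
    {"xyz": [-0.5,0.6,0],"twist": [0,0,0],"claw": 1},
    {"xyz": [-0.5,0.6,0],"twist": [0,0,0],"claw": 1},
    {"xyz": [0.2,0,0],"twist": [0,0,-7],"claw": 1},
    {"xyz": [0.2,0,0],"twist": [0,0,-7],"claw": 1},
    {"xyz": [0.2,0,0],"twist": [0,0,-7],"claw": 1},
    {"xyz": [0.2,0,0],"twist": [0,0,-7],"claw": 1},
    {"xyz": [0.2,0,0],"twist": [0,0,-7],"claw": 1},
    {"xyz": [0.2,0,0],"twist": [0,0,-7],"claw": 1},
    {"xyz": [0.2,0,0],"twist": [0,0,-7],"claw": 1},
    {"xyz": [0,0,0],"twist": [0,0,0],"claw": 1}
  ]
}}

```text
time: 5.2
ee_pos: [0.5153, -0.3608, 0.0777]
tool_rot: [[-0.944, 0.33, 0.003], [0.33, 0.944, -0.0], [-0.003, 0.001, -1.0]]
wrist_force: [11.1, 2.5, -2.9]
finger_gap: 0.0124
grasp_force: 30.0
```

{"fn": "carry_out", "kwargs": {
  "rows": [
    {"xyz": [0,0,0],"twist": [0,0,0],"claw": 0.5},
    {"xyz": [0,0,0],"twist": [0,0,0],"claw": 0.3},
    {"xyz": [0,0,0],"twist": [0,0,0],"claw": 0.0},
    {"xyz": [0,0,0],"twist": [0,0,0],"claw": -0.2},
    {"xyz": [0,0,-5],"twist": [0,0,0],"claw": -0.2},
    {"xyz": [0,0,-13],"twist": [0,0,0],"claw": -0.2},
    {"xyz": [0,0,-13],"twist": [0,0,0],"claw": -0.2},
    {"xyz": [0,0,-13],"twist": [0,0,0],"claw": -0.2},
    {"xyz": [0,0,-13],"twist": [0,0,0],"claw": -0.2},
    {"xyz": [0,0,-13],"twist": [0,0,0],"claw": -0.2}
  ]
}}

```text
time: 6.2
ee_pos: [0.514, -0.3614, 0.149]
tool_rot: [[-0.942, 0.335, 0.001], [0.335, 0.942, -0.0], [-0.001, -0.0, -1.0]]
wrist_force: [0.6, 0.6, -0.2]
finger_gap: 0.0564
grasp_force: 0.0
```

```bash
python3 - <<'E'
from h import *
import cv2,pickle
s=env.state(); im=env.grab_frame("wrist"); cv2.imwrite("pics/w2.png",im); pickle.dump(s,open("w2.pkl","wb"))
c=env.camera_info('wrist');H=np.array(c['hand_eye']);R=np.array(s['tool_rot'])
p=H[:3,:3].T@(R.T@(np.array([.5127,-.3615,.086])-s['ee_pos'])-H[:3,3]);u=int(p[0]/p[2]*c['fx']+c['cx']);v=int(p[1]/p[2]*c['fy']+c['cy'])
print(s['ee_pos'],u,v)
cv2.imwrite("pics/c2.png",cv2.resize(im[v-30:v+30,u-30:u+30],(600,600),interpolation=cv2.INTER_CUBIC))
E
```

```text
[ 0.513956   -0.36140514  0.14898164] 315 269
```

View pics/c2.png

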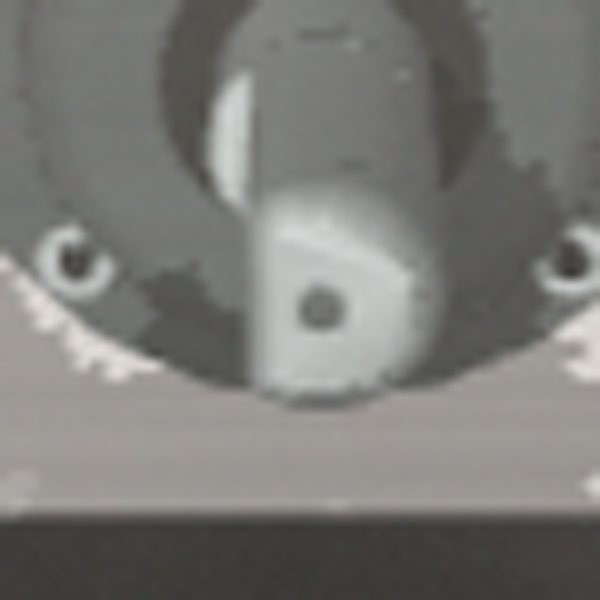

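The flat's edge is now near vertical at x≈252 in the crop, on the side away from the post, and parallel to the plate's end. The dimple is at (321,307). Next is the long lever: I'll move above it and look.

{"fn": "carry_out", "kwargs": {
  "rows": [
    {"xyz": [29,-3,0],"twist": [0,0,0],"claw": -0.3},
    {"xyz": [29,-3,0],"twist": [0,0,0],"claw": -0.3},
    {"xyz": [29,-3,0],"twist": [0,0,0],"claw": -0.3},
    {"xyz": [29,-3,0],"twist": [0,0,0],"claw": -0.3},
    {"xyz": [29,-3,7],"twist": [0,0,0],"claw": -0.3},
    {"xyz": [30,-2.3,7],"twist": [0,0,0],"claw": -0.3},
    {"xyz": [0,0,7],"twist": [0,0,7.1],"claw": -0.3},
    {"xyz": [0,0,8],"twist": [0,0,7.1],"claw": -0.3},
    {"xyz": [0,0,0],"twist": [0,0,7.1],"claw": -0.3},
    {"xyz": [0,0,0],"twist": [0,0,7.1],"claw": -0.3}
  ]
}}

```text
time: 7.25
ee_pos: [0.3431, -0.3191, 0.1185]
tool_rot: [[-0.666, 0.746, -0.0], [0.746, 0.666, 0.0], [0.0, -0.0, -1.0]]
wrist_force: [0.4, 1.0, 0.0]
finger_gap: 0.0611
grasp_force: 0.0
```

```bash
python3 - <<'E'
from h import *
import cv2,pickle
s=env.state(); im=env.grab_frame("wrist"); cv2.imwrite("pics/w3.png",im); pickle.dump(s,open("w3.pkl","wb"))
print(s['ee_pos'],s['tool_rot'])
cv2.imwrite("pics/c3.png",cv2.resize(im[100:340,160:480],(800,600),interpolation=cv2.INTER_CUBIC))
E
```

```text
[ 0.34308013 -0.31909235  0.11847493] [[-6.66029938e-01  7.45924982e-01 -2.04972277e-04]
 [ 7.45924958e-01  6.66029969e-01  1.93259742e-04]
 [ 2.80674949e-04 -2.41771635e-05 -9.99999960e-01]]
```

View pics/c3.png

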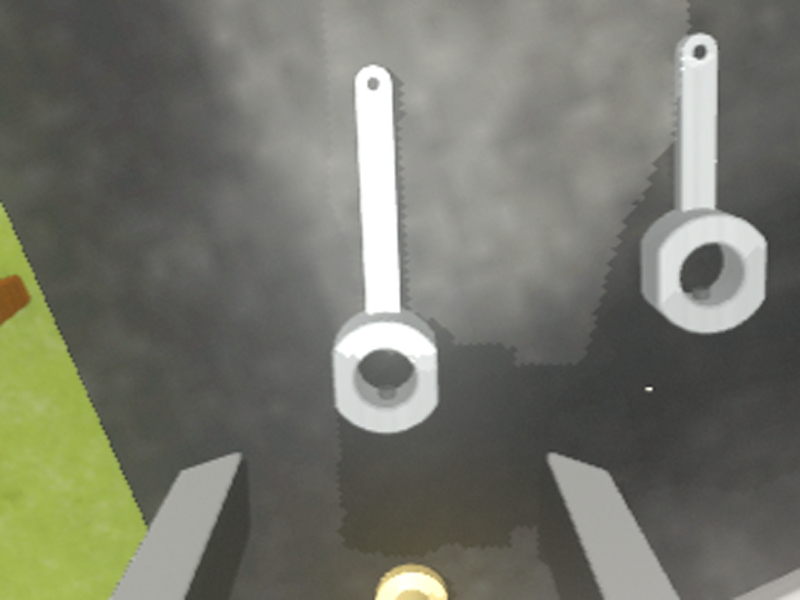

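The long lever's bore is centred at (386,376) in the crop and its tip hole is at (373,83). A brass plug stands at about (412,585), between and beyond the fingers.

```bash
python3 - <<'E'
from h import *
import pickle
np.set_printoptions(precision=4,suppress=True)
s=pickle.load(open("w3.pkl","rb"))
W=lambda u,v,z:onz('wrist',(160+u/2.5,100+v/2.5),z,s)
ang=lambda d:np.degrees(np.arctan2(d[1],d[0]))
b=W(386,376,.02);t=W(373,83,.007);print(b,t,ang(t-b),np.linalg.norm((t-b)[:2]))
p=W(412,585,.042);print('plug',p)
R=np.array(s['tool_rot']);print('to lever in tool mm',R.T@(b-s['ee_pos'])*1e3,'plug',R.T@(p-s['ee_pos'])*1e3,'tip yaw in tool',R.T@(t-b))
E
```

```text
[ 0.3397 -0.3187  0.02  ] [ 0.283  -0.2603  0.007 ] 134.21211235633857 0.08141773467439413
plug [ 0.3821 -0.3549  0.042 ]
to lever in tool mm [ 2.5185 -2.2    98.4757] plug [-52.7185   5.1932  76.46  ] tip yaw in tool [ 0.0813 -0.0035  0.013 ]
```

{"fn": "carry_out", "kwargs": {
  "rows": [
    {"xyz": [2.5,-2.2,0],"twist": [0,0,-2.4],"claw": -0.3},
    {"xyz": [0,0,11],"twist": [0,0,0],"claw": -0.2},
    {"xyz": [0,0,11],"twist": [0,0,0],"claw": -0.2},
    {"xyz": [0,0,11],"twist": [0,0,0],"claw": -0.1},
    {"xyz": [0,0,11],"twist": [0,0,0],"claw": -0.1},
    {"xyz": [0,0,11],"twist": [0,0,0],"claw": -0.1},
    {"xyz": [0,0,11],"twist": [0,0,0],"claw": -0.1},
    {"xyz": [0,0,11],"twist": [0,0,0],"claw": -0.1},
    {"xyz": [0,0,11],"twist": [0,0,0],"claw": -0.1},
    {"xyz": [0,0,5.5],"twist": [0,0,0],"claw": -0.1}
  ],
  "newtons": 25
}}

```text
time: 8.3
ee_pos: [0.3396, -0.3185, 0.0238]
tool_rot: [[-0.7, 0.714, -0.001], [0.714, 0.7, 0.001], [0.001, 0.0, -1.0]]
wrist_force: [-0.3, -0.9, 0.1]
finger_gap: 0.0522
grasp_force: 0.0
```

{"fn": "carry_out", "kwargs": {
  "rows": [
    {"xyz": [0,0,0],"twist": [0,0,0],"claw": 0.1},
    {"xyz": [0,0,0],"twist": [0,0,0],"claw": 0.25},
    {"xyz": [0,0,0],"twist": [0,0,0],"claw": 0.3},
    {"xyz": [0,0,0],"twist": [0,0,0],"claw": 0.35},
    {"xyz": [0,0,0],"twist": [0,0,0],"claw": 0.4},
    {"xyz": [0,0,0],"twist": [0,0,0],"claw": 0.6},
    {"xyz": [0,0,0],"twist": [0,0,0],"claw": 1},
    {"xyz": [0,0,0],"twist": [0,0,0],"claw": 1},
    {"xyz": [0,0,0],"twist": [0,0,0],"claw": 1},
    {"xyz": [0,0,0],"twist": [0,0,0],"claw": 1}
  ]
}}

```text
time: 9.3
ee_pos: [0.34, -0.3189, 0.0253]
tool_rot: [[-0.7, 0.714, 0.0], [0.714, 0.7, -0.001], [-0.001, -0.0, -1.0]]
wrist_force: [-1.1, 1.2, 6.1]
finger_gap: 0.0297
grasp_force: 25.0
```

{"fn": "carry_out", "kwargs": {
  "rows": [
    {"xyz": [0,0,-10],"twist": [0,0,0],"claw": 1},
    {"xyz": [0,0,-20],"twist": [0,0,0],"claw": 1},
    {"xyz": [0,0,-20],"twist": [0,0,0],"claw": 1},
    {"xyz": [0,0,-20],"twist": [0,0,0],"claw": 1},
    {"xyz": [0,0,-20],"twist": [0,0,0],"claw": 1},
    {"xyz": [0,0,-20],"twist": [0,0,0],"claw": 1},
    {"xyz": [-20,12.5,0],"twist": [0,0,0],"claw": 1},
    {"xyz": [-27,16.8,0],"twist": [0,0,0],"claw": 1},
    {"xyz": [-27,16.8,0],"twist": [0,0,0],"claw": 1},
    {"xyz": [-27,16.8,0],"twist": [0,0,0],"claw": 1}
  ],
  "newtons": 35
}}

```text
time: 10.3
ee_pos: [0.4566, -0.3469, 0.1355]
tool_rot: [[-0.7, 0.714, 0.0], [0.714, 0.7, -0.0], [-0.0, 0.0, -1.0]]
wrist_force: [-0.2, -0.1, -1.3]
finger_gap: 0.0297
grasp_force: 35.0
```

{"fn": "carry_out", "kwargs": {
  "rows": [
    {"xyz": [-27,16.8,0],"twist": [0,0,0],"claw": 1},
    {"xyz": [-23.1,14.1,0],"twist": [0,0,0],"claw": 1},
    {"xyz": [0,0,0],"twist": [0,0,8],"claw": 1},
    {"xyz": [0,0,0],"twist": [0,0,8],"claw": 1},
    {"xyz": [0,0,0],"twist": [0,0,8],"claw": 1},
    {"xyz": [0,0,0],"twist": [0,0,8],"claw": 1},
    {"xyz": [0,0,0],"twist": [0,0,8],"claw": 1},
    {"xyz": [0,0,0],"twist": [0,0,8],"claw": 1},
    {"xyz": [0,0,0],"twist": [0,0,8],"claw": 1},
    {"xyz": [0,0,0],"twist": [0,0,8],"claw": 1}
  ]
}}

```text
time: 11.3
ee_pos: [0.5125, -0.3607, 0.1353]
tool_rot: [[0.34, 0.94, -0.0], [0.94, -0.34, 0.0], [0.0, -0.0, -1.0]]
wrist_force: [0.5, -0.4, -0.5]
finger_gap: 0.03
grasp_force: 35.0
```

{"fn": "carry_out", "kwargs": {
  "rows": [
    {"xyz": [0,0,0],"twist": [0,0,0],"claw": 1},
    {"xyz": [0,0,0],"twist": [0,0,0],"claw": 1},
    {"xyz": [0,0,0],"twist": [0,0,0],"claw": 1},
    {"xyz": [0,0,0],"twist": [0,0,0],"claw": 1},
    {"xyz": [0,0,0],"twist": [0,0,0],"claw": 1},
    {"xyz": [0,0,0],"twist": [0,0,0],"claw": 1},
    {"xyz": [0,0,0],"twist": [0,0,0],"claw": 1},
    {"xyz": [0,0,0],"twist": [0,0,0],"claw": 1},
    {"xyz": [0,0,0],"twist": [0,0,0],"claw": 1},
    {"xyz": [0,0,0],"twist": [0,0,0],"claw": 1}
  ]
}}

```text
time: 12.3
ee_pos: [0.5127, -0.3609, 0.1349]
tool_rot: [[0.334, 0.942, -0.0], [0.942, -0.334, 0.0], [0.0, -0.0, -1.0]]
wrist_force: [-0.8, 0.4, -1.6]
finger_gap: 0.0293
grasp_force: 35.0
```

```bash
python3 - <<'E'
from h import *
import cv2,pickle
s=env.state(); im=env.grab_frame("wrist"); cv2.imwrite("pics/w4.png",im); pickle.dump(s,open("w4.pkl","wb"))
print(s['ee_pos'],s['tool_rot'])
cv2.imwrite("pics/c4.png",cv2.resize(im[80:380,120:520],(800,600),interpolation=cv2.INTER_CUBIC))
E
```

```text
[ 0.51265301 -0.36087668  0.13490554] [[ 3.34410237e-01  9.42427606e-01 -3.96869815e-05]
 [ 9.42427605e-01 -3.34410233e-01  7.31295328e-05]
 [ 5.56475577e-05 -6.18573713e-05 -9.99999997e-01]]
```

View pics/c4.png

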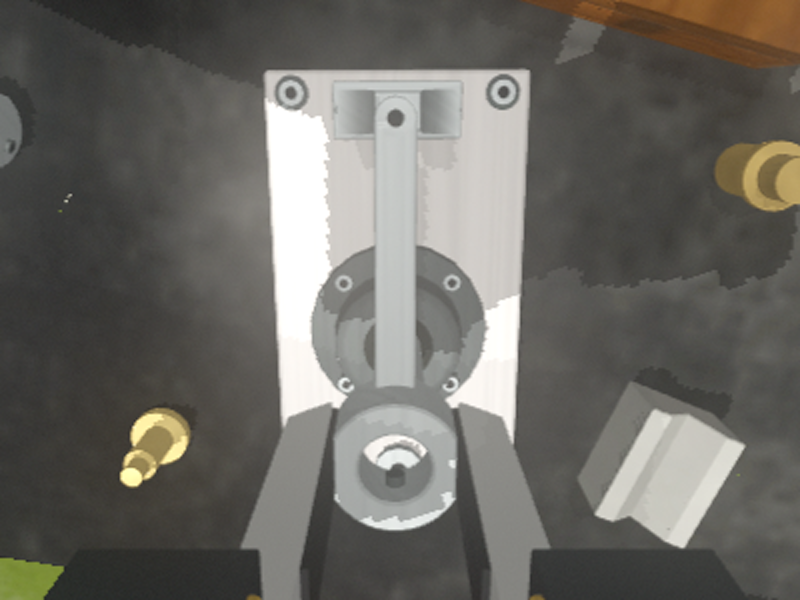

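The lever is in line: the arm tip at (396,117) is centred over the post slot (333–462), and the bore at (396,465) shows the spindle end through it. I'll lower it gently.

{"fn": "carry_out", "kwargs": {
  "rows": [
    {"xyz": [0,0,4],"twist": [0,0,0],"claw": 1},
    {"xyz": [0,0,4],"twist": [0,0,0],"claw": 1},
    {"xyz": [0,0,4],"twist": [0,0,0],"claw": 1},
    {"xyz": [0,0,4],"twist": [0,0,0],"claw": 1},
    {"xyz": [0,0,4],"twist": [0,0,0],"claw": 1},
    {"xyz": [0,0,1.5],"twist": [0,0,0],"claw": 1},
    {"xyz": [0,0,1.5],"twist": [0,0,0],"claw": 1},
    {"xyz": [0,0,1.5],"twist": [0,0,0],"claw": 1},
    {"xyz": [0,0,1.5],"twist": [0,0,0],"claw": 1},
    {"xyz": [0,0,1],"twist": [0,0,0],"claw": 1}
  ]
}}

```text
time: 13.35
ee_pos: [0.5127, -0.3609, 0.1079]
tool_rot: [[0.334, 0.942, 0.0], [0.942, -0.334, -0.0], [-0.0, 0.0, -1.0]]
wrist_force: [-0.3, 0.6, -0.5]
finger_gap: 0.0299
grasp_force: 35.0
```

{"fn": "carry_out", "kwargs": {
  "rows": [
    {"xyz": [0,0,1],"twist": [0,0,0],"claw": 1},
    {"xyz": [0,0,1],"twist": [0,0,0],"claw": 1},
    {"xyz": [0,0,1],"twist": [0,0,0],"claw": 1},
    {"xyz": [0,0,1],"twist": [0,0,0],"claw": 1},
    {"xyz": [0,0,1],"twist": [0,0,0],"claw": 1},
    {"xyz": [0,0,1],"twist": [0,0,0],"claw": 1},
    {"xyz": [0,0,1],"twist": [0,0,0],"claw": 1},
    {"xyz": [0,0,0],"twist": [0,0,0],"claw": 1},
    {"xyz": [0,0,0],"twist": [0,0,0],"claw": 1},
    {"xyz": [0,0,0],"twist": [0,0,0],"claw": 1}
  ]
}}

```text
time: 14.35
ee_pos: [0.5128, -0.3608, 0.1009]
tool_rot: [[0.334, 0.942, 0.0], [0.942, -0.334, 0.0], [0.0, 0.0, -1.0]]
wrist_force: [3.5, 1.0, -1.5]
finger_gap: 0.0296
grasp_force: 35.0
```

{"fn": "carry_out", "kwargs": {
  "rows": [
    {"xyz": [0.2,0.3,0],"twist": [0,0,0],"claw": 1},
    {"xyz": [0,0,1],"twist": [0,0,0],"claw": 1},
    {"xyz": [0,0,1],"twist": [0,0,0],"claw": 1},
    {"xyz": [0,0,1],"twist": [0,0,0],"claw": 1},
    {"xyz": [0,0,1],"twist": [0,0,0],"claw": 1},
    {"xyz": [0,0,1],"twist": [0,0,0],"claw": 1},
    {"xyz": [0,0,1],"twist": [0,0,0],"claw": 1},
    {"xyz": [0,0,1],"twist": [0,0,0],"claw": 1},
    {"xyz": [0,0,0],"twist": [0,0,0],"claw": 1},
    {"xyz": [0,0,0],"twist": [0,0,0],"claw": 1}
  ]
}}

```text
time: 15.35
ee_pos: [0.513, -0.3608, 0.0938]
tool_rot: [[0.334, 0.942, -0.0], [0.942, -0.334, 0.0], [0.0, -0.0, -1.0]]
wrist_force: [2.3, 0.2, -1.7]
finger_gap: 0.0293
grasp_force: 35.0
```

{"fn": "carry_out", "kwargs": {
  "rows": [
    {"xyz": [0,0.2,0.8],"twist": [0,0,0],"claw": 1},
    {"xyz": [0,0,0.8],"twist": [0,0,0],"claw": 1},
    {"xyz": [0,0,0.8],"twist": [0,0,0],"claw": 1},
    {"xyz": [0,0,0],"twist": [0,0,0],"claw": 1},
    {"xyz": [0,0,0],"twist": [0,0,0],"claw": 1},
    {"xyz": [0,0,0],"twist": [0,0,0],"claw": 1},
    {"xyz": [0,0,0],"twist": [0,0,0],"claw": 1},
    {"xyz": [0,0,0],"twist": [0,0,0],"claw": 1},
    {"xyz": [0,0,0],"twist": [0,0,0],"claw": 1},
    {"xyz": [0,0,0],"twist": [0,0,0],"claw": 1}
  ]
}}

```text
time: 16.35
ee_pos: [0.5132, -0.3609, 0.0916]
tool_rot: [[0.334, 0.942, -0.0], [0.942, -0.334, -0.0], [-0.0, 0.0, -1.0]]
wrist_force: [0.4, 0.2, -0.8]
finger_gap: 0.0293
grasp_force: 35.0
```

```bash
python3 - <<'E'
from h import *
import cv2,pickle
s=env.state(); im=env.grab_frame("wrist"); sd=env.grab_frame("side"); sc=env.grab_frame("scene")
print(s['time'],s['ee_pos'],s['wrist_force'],s['wrist_torque'])
a=cv2.resize(im[260:360,245:395],(800,533),interpolation=cv2.INTER_CUBIC)
a=cv2.resize(im[80:360,220:420],(420,588),interpolation=cv2.INTER_CUBIC)
b=cv2.resize(sd[200:298,310:400],(380,414),interpolation=cv2.INTER_CUBIC)
o=np.zeros((588,800,3),np.uint8);o[:,:420]=a;o[:414,420:]=b;cv2.imwrite("pics/c5.png",o);cv2.imwrite("pics/w5.png",im)
E
```

```text
16.35 [ 0.51317328 -0.36091098  0.09156575] [ 0.36006355  0.22559728 -0.84899747] [-0.06474719 -0.04410919  0.01326738]
```

View pics/c5.png

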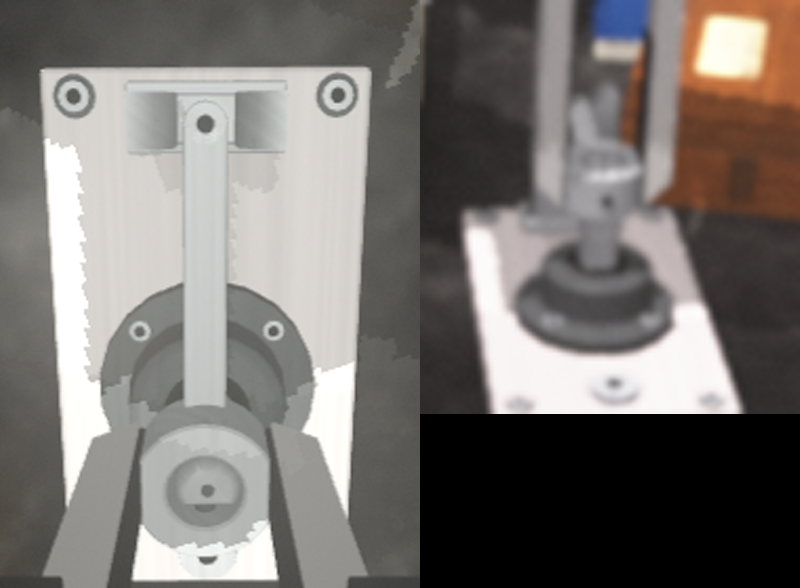

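The wrist view shows the boss on the spindle with the screw against the flat (dimple at (207,490), flat edge below it). The arm tip (205,123) sits in the slot. The contact forces are near zero. One last 0.3 mm to bring it flush, then hold.

{"fn": "carry_out", "kwargs": {
  "rows": [
    {"xyz": [0,0,0.3],"twist": [0,0,0],"claw": 1},
    {"xyz": [0,0,0],"twist": [0,0,0],"claw": 1},
    {"xyz": [0,0,0],"twist": [0,0,0],"claw": 1},
    {"xyz": [0,0,0],"twist": [0,0,0],"claw": 1},
    {"xyz": [0,0,0],"twist": [0,0,0],"claw": 1},
    {"xyz": [0,0,0],"twist": [0,0,0],"claw": 1},
    {"xyz": [0,0,0],"twist": [0,0,0],"claw": 1},
    {"xyz": [0,0,0],"twist": [0,0,0],"claw": 1},
    {"xyz": [0,0,0],"twist": [0,0,0],"claw": 1},
    {"xyz": [0,0,0],"twist": [0,0,0],"claw": 1}
  ]
}}

```text
time: 17.5
ee_pos: [0.5132, -0.3609, 0.0913]
tool_rot: [[0.334, 0.942, 0.0], [0.942, -0.334, 0.0], [0.0, -0.0, -1.0]]
wrist_force: [0.6, -1.3, -1.0]
finger_gap: 0.0293
grasp_force: 35.0
```

```bash
python3 -c "
from plant import env
s=env.state();print(s['ee_pos'],s['wrist_force'],s['grasp_force']);print(env.hand_in())"
```

```text
[ 0.51319355 -0.36086664  0.09126069] [ 0.62623879 -1.25667076 -1.0383116 ] 34.99886552504904
the job is handed in; nothing more can be done
None
```

The long lever is on the spindle with its screw to the flat and its arm tip in the post's slot. By the measured tool height its boss top is flush with the spindle's end; the gripper is still holding it, and the job was handed in at about 17.5 s.

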